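# Roll the bamboo rice tube opening-up and lid it

## Task

The washed bamboo rice tube was put back in its V-notched wooden cradle with its opening turned to the side. Roll it in the cradle, without lifting it out, until the opening faces straight up, and let go of it; then lay its loose bamboo lid in the opening, fully down, so that the tube is closed like the finished one further back. Leave the finished tube, the small red dish and the spoon where they are.

Things in the scene. Friction and masses are not known exactly. Their poses are not given: they have to be found in the camera images.
- seat (a point): Cradle: fixed wooden plank (110 x 128 mm) with two upright V-notched end boards, 12 mm thick, 92 mm wide, 70 mm tall, their middles 58 mm either side of the centre; 90 degree notches. This point is centred between the boards on the axis of a tube lying in the notches, 80 mm above the table. Its y axis runs level along the notches, z is up.
- tube_mid (a point): Bamboo rice tube, loose, lying in the cradle's notches: 200 mm long, 56 mm outer diameter, walls 6 mm, 0.2 to 0.3 kg. This point is the middle of its axis; y runs along the tube, z points out through the opening. Beyond 45 mm from the middle the tube is round all the way. It stays at the angle where it is left.
- roll (a joint): How far the tube is rolled about its own y axis, rad: 0 when the opening faces straight up, positive when it is turned towards the cradle's +x side. It starts between 0.75 and 2.0.
- tube_end (a point): Point on the tube's axis 83 mm from its middle towards its +y end (axes as tube_mid). From 64 to 100 mm from the middle the tube sticks out past the end board, free all around, and can be gripped across its diameter. The -y end is the same.
- opening (a point): Middle of the tube's opening, 13 mm from the axis (axes as tube_mid): a saw-cut window 90 mm long in the middle of the tube with two flat ledges along its sides, 49 mm wide over the outside, 35 mm between their inner edges, and a square shoulder at each end.
- lid_bar (a point): Lid, the loose piece sawn out of the tube: 84 mm long, 50 mm wide, 0.05 to 0.1 kg, lying handle up on the table. This point is the middle of its arch handle's bar (12 mm wide, 12 mm high, 70 mm long), 48 mm above the table; bar and lid run along y, z is up out of the lid. The crown of the lid lies 25 mm below it. With the lid home it stands 53 mm from the tube's axis.
- lid_rim (a point): Middle of the lid's lower rims, 40 mm below the bar (axes as lid_bar). The rims rest on the tube's ledges, so with the lid home this point coincides with the opening's. Two cleats under the lid, 30 mm wide, reach 8 mm below the rims and drop between the tube's walls: play about 2.5 mm across, 3 mm lengthwise. Either way round fits.
- tube2: Bystander: the finished tube, the same as the other, lid on, lying loose in a cradle of its own further back. Origin in the middle of its axis.
- dish: Bystander: small red dish, 120 mm diameter, 22 mm high, on the table, left of the finished tube. Origin at the middle of its underside.
- spoon: Bystander: steel spoon, 200 mm long, lying flat on the table near the robot, to its right. Origin about its middle.
Not all that is in view belongs to the job. Leave any green or purple look-alike of the part that bears lid_bar alone. What is shaped like the part that bears seat but purple is not meant.

How it is judged:
By the outcome, as a careful person would: the job done as asked, in the order asked, and still so for the second after the job is handed in, with the robot touching nothing.
It also fails if it takes over 61 s, if anything falls off the work surface, if the arm or the gripper's body presses on something with over 40 N, if the wrist force passes 120 N, or if a joint passes its speed limit or range.

## Robot

A 6-joint arm with a two-finger parallel gripper is mounted at the origin on the work surface. World frame = base frame: x ahead of the robot, y to its left, z up, the work surface at z = 0. Lengths are in m, angles in rad, forces in N, time in s.
With the tool pointing down it reaches from about 0.35 to 0.85 m from the base axis. Payload 8.1 kg.
Tool frame: the origin (TCP) lies where the fingers leave the gripper's body, on its centre line; the fingertips stand 84 mm ahead of it and the grasp point (between the pads) lies 65 mm ahead of it; z points along the fingers, y is the line along which they close (so a half turn about z gives the same grasp; the last joint's range is limited). The gripper opens to 93 mm and grips with 3 to 60 N. Pads are 15 mm wide; open, the fingers measure 128 mm over their backs; the gripper's body (75 mm by 188 mm) begins 65 mm behind the grasp point.
Start: joints at [-1.238, 0.13, 1.488, -0, 1.523, -0.085], TCP at [0.243, -0.548, 0.303] pointing down, gripper open.
Joint ranges: [-2.96, 2.96], [-0.89, 2.26], [0.02, 2.5], [-1.34, 4.48], [0, 2.73], [-2.66, 2.66]. Speed limits (rad/s): [2.39, 2.39, 2.79, 3.14, 3.14, 3.14].

## Interface

Orientations are given as a rotation vector (axis times angle).
In Python, from plant import robot gives the robot as it stands.
- The arm moves only by the shell command python3 -m jog 'ROWS' [FORCE]. ROWS is text: rows parted by semicolons, each of 5 numbers parted by spaces: the opening, from 0 (shut) to 1 (fully open), then the shift along the tool's x, y, z in m, then the turn about the tool's z in degrees. A call has 1 to 10 rows; each row shifts and turns the commanded pose from where the row before left it, along the tool's axes as they then stand; what a row does not reach is not made up. A row lasts 1/12 s, in which the tool goes at most 41.7 mm and 7.16 degrees, less where a joint would pass 70% of its speed; a pose out of reach is approached as far as the arm can. A call with a gripper value outside its range is refused whole. The fingers move at their own pace and stop on an object; FORCE is the grip in N (left out, the last holds). Time passes only in rows, so rows that do not move let the fingers close. It gives the time, the measured TCP pose, the force, the opening and the grip force at its end, in the units of the state.
- robot.read_state(): the state, without advancing time (a new reading comes with each control period).
- robot.read_camera(name): name is "scene" or "side" or "wrist"; returns a dict with "color" (420x560x3 uint8, red, green, blue), "intrinsics" (3x3 intrinsics, pixels), "pose" (4x4, takes a point from camera to world coordinates); the wrist camera has in their place "tool_from_camera" (4x4, takes a point from camera to tool coordinates, whose origin is the TCP and whose axes are the flange's). Camera axes: x right, y down, z forward; pixel columns grow to the right and rows downward; lengths in m; the calibration is good to about 2 mm. A picture is of the moment at which its call begins: read the wrist's pose just before it. There is no depth.
- robot.close_job(): hands the job in; it is judged then, once.
The state is a dict: "t": time; "q": joint angles; "dq": joint speeds; "joint_torque": joint torques, N m; "tool_pos": TCP position; "orientation": TCP orientation; "force": force on the tool from outside, world axes, zero at the start; "wrist_torque": the same for the moment, N m; "opening": finger opening in m; "gripper_force": force on a finger pad.
Only numpy, scipy, OpenCV 4.12 (cv2) and the standard library are available. Lean on these libraries where they do the work, as an engineer would, in place of code of your own. Each camera call takes 0.05 s, during which the arm holds its last target. There are 200 camera calls.

## Working session

There is one attempt and no reset: what is moved stays moved. The work goes in short steps, Python scripts to look and compute and a shell command to move; the robot and the scene stay as the last step left them, time stands still between calls to the robot, and variables do not carry over. Pictures are saved under pics/ and viewed, at most 10 in all, crops included, and the job is handed in when it is done.

```bash
mkdir -p pics; cat > h.py <<'E'
import numpy as np, cv2
from plant import robot
from scipy.spatial.transform import Rotation as R
def snap(n,f,crop=None,s=1):
    c=robot.read_camera(n); im=c["color"][:,:,::-1].copy()
    np.savez(f"pics/{f}.npz",**c)
    if crop: im=im[crop[1]:crop[3],crop[0]:crop[2]]
    if s!=1: im=cv2.resize(im,None,fx=s,fy=s,interpolation=cv2.INTER_CUBIC)
    cv2.imwrite(f"pics/{f}.png",im); return c
def ray(c,u,v):
    K=np.array(c["intrinsics"]);P=np.array(c["pose"])
    d=P[:3,:3]@np.linalg.solve(K,[u,v,1.]); return P[:3,3],d
def atz(c,u,v,z):
    o,d=ray(c,u,v); return o+d*(z-o[2])/d[2]
def tri(obs):
    A=0;b=0
    for c,u,v in obs:
        o,d=ray(c,u,v); d=d/np.linalg.norm(d); M=np.eye(3)-np.outer(d,d); A=A+M;b=b+M@o
    return np.linalg.solve(A,b)
def proj(c,p):
    K=np.array(c["intrinsics"]);P=np.array(c["pose"]); q=K@(P[:3,:3].T@(np.array(p)-P[:3,3])); return q[:2]/q[2]
E
python3 - <<'E'
from h import *
a=snap("scene","s0");b=snap("side","d0")
for c in(a,b): print(np.round(c["pose"],3).tolist(),np.round(c["intrinsics"],0).tolist())
s=robot.read_state();print({k:np.round(s[k],3) for k in("t","tool_pos","orientation","opening","force")})
E
```

```text
[[0.326, 0.674, -0.663, 1.473], [0.945, -0.241, 0.22, -0.383], [-0.011, -0.699, -0.715, 1.079], [0.0, 0.0, 0.0, 1.0]] [[529.0, 0.0, 283.0], [0.0, 529.0, 215.0], [0.0, 0.0, 1.0]]
[[-0.995, -0.061, 0.08, 0.465], [-0.101, 0.574, -0.813, 0.981], [0.004, -0.817, -0.577, 0.83], [0.0, 0.0, 0.0, 1.0]] [[508.0, 0.0, 278.0], [0.0, 508.0, 209.0], [0.0, 0.0, 1.0]]
{'t': np.float64(0.1), 'tool_pos': array([ 0.243, -0.548,  0.302]), 'orientation': array([-3.072, -0.651,  0.   ]), 'opening': np.float64(0.093), 'force': array([ 1.395, -0.828,  0.065])}
```

View pics/s0.png

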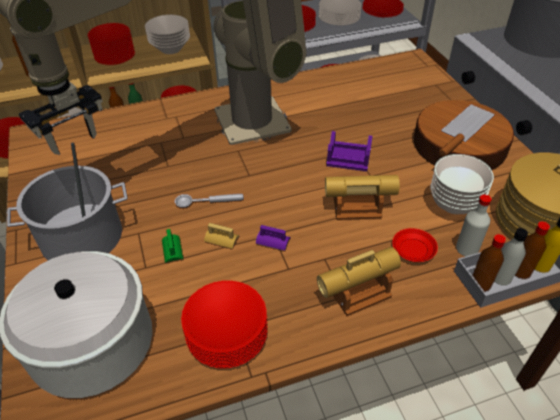

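View pics/d0.png

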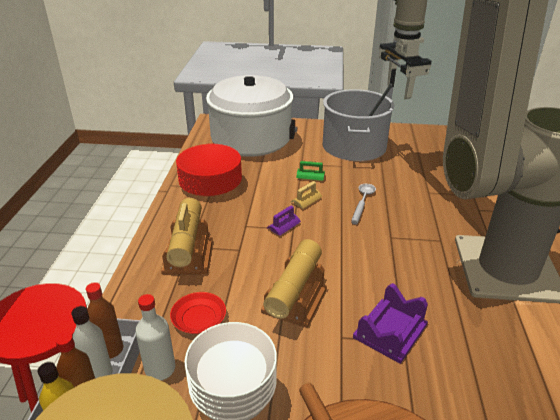

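Scene view: the loose tube lies in the brown cradle at (362,188), its opening turned away. The finished tube is at (360,270). There are three lid candidates: green (172,247), tan (221,236) and purple (272,238). The tan one is bamboo, so it fits. The purple cradle at (348,152) is a decoy. I'll confirm in one enlarged montage.

```bash
python3 - <<'E'
from h import *
a=cv2.imread("pics/s0.png");b=cv2.imread("pics/d0.png")
def t(im,x,y): return cv2.resize(im[y:y+75,x:x+100],(400,300),interpolation=cv2.INTER_CUBIC)
def t2(im,x,y): return cv2.resize(im[y:y+60,x:x+80],(400,300),interpolation=cv2.INTER_CUBIC)
m=np.vstack([np.hstack([t(a,312,155),t2(a,181,206)]),np.hstack([t(b,250,235),t2(b,267,166)])])
cv2.imwrite("pics/m1.png",m)
E
```

```text
(no output)
```

View pics/m1.png

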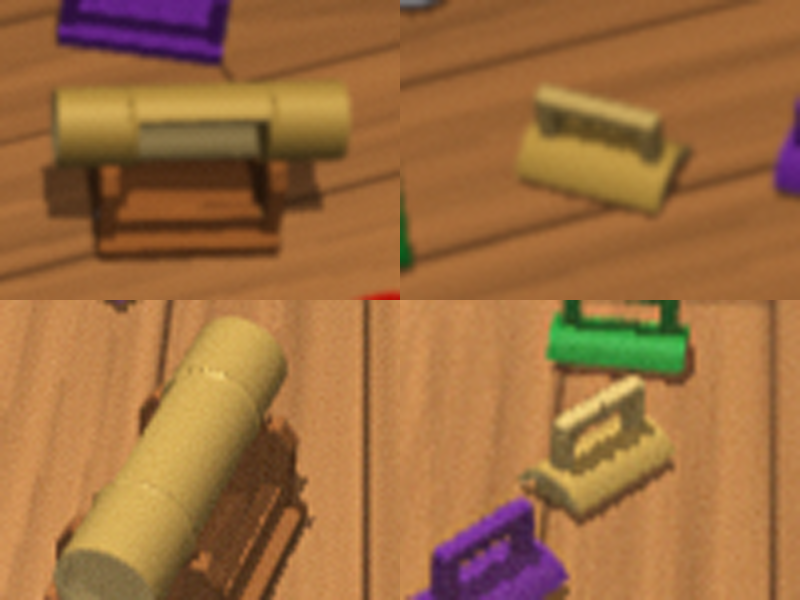

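The crop shows the tan lid handle-up, its bar running from scene px (209,225) to (232.6,230.4). The tube's window faces the scene camera. Side view: the tube's near end is centred at about (276,307), the far end at about (312,247).

```bash
python3 - <<'E'
from h import *
a=dict(np.load("pics/s0.npz"));b=dict(np.load("pics/d0.npz"))
p=np.round
for n,c,q,z in [("tube s",a,[(325.7,186.8),(398.7,184.5)],.08),("tube d",b,[(276,307),(311.7,247)],.08),("bar s",a,[(209,225),(232.6,230.4)],.05),("bar d",b,[(299,191),(315,183)],.05)]:
    e=[atz(c,*x,z) for x in q]; d=e[1]-e[0]
    print(n,p(e[0],3),p(e[1],3),"mid",p((e[0]+e[1])/2,4),"len",p(np.linalg.norm(d),3),"yaw",p(np.degrees(np.arctan2(d[1],d[0])),1))
s=robot.read_state();print(p(R.from_rotvec(s["orientation"]).as_matrix(),3).tolist())
c=robot.read_camera("wrist");print(p(c["tool_from_camera"],3).tolist(),p(c["intrinsics"],0).tolist())
E
```

```text
tube s [0.483 0.072 0.08 ] [0.543 0.267 0.08 ] mid [0.5126 0.1695 0.08  ] len 0.204 yaw 72.9
tube d [0.539 0.265 0.08 ] [0.477 0.068 0.08 ] mid [0.5082 0.1665 0.08  ] len 0.206 yaw -107.6
bar s [ 0.487 -0.265  0.05 ] [ 0.528 -0.211  0.05 ] mid [ 0.5075 -0.2382  0.05  ] len 0.068 yaw 53.5
bar d [ 0.525 -0.211  0.05 ] [ 0.482 -0.257  0.05 ] mid [ 0.5033 -0.234   0.05  ] len 0.063 yaw -132.5
[[0.914, 0.406, -0.001], [0.406, -0.914, 0.002], [0.0, -0.002, -1.0]]
[[0.0, -0.96, -0.28, 0.079], [1.0, 0.0, -0.001, -0.0], [0.001, -0.28, 0.96, -0.082], [0.0, 0.0, 0.0, 1.0]] [[309.0, 0.0, 278.0], [0.0, 309.0, 215.0], [0.0, 0.0, 1.0]]
```

Opening rolled about 1.7 rad towards +x, with tube y pointing along yaw ≈72.7°. I'll go over the tube first.

```bash
python3 -m jog '1 .028 -.0287 0 0;1 .028 -.0287 0 0;1 .028 -.0287 0 0;1 .028 -.0287 0 0;1 .028 -.0287 0 0;1 .028 -.0287 0 0;1 .028 -.0287 0 0;1 .028 -.0287 0 0;1 .028 -.0287 0 0;1 .028 -.0287 0 0' && python3 -m jog '1 .028 -.0287 0 0;1 .028 -.0287 0 0;1 .028 -.0287 0 0;1 .028 -.0287 0 0;1 .028 -.0287 0 0;1 .028 -.0287 0 0;1 .028 -.0287 0 0;1 .028 -.0287 0 0;1 .028 -.0287 0 0' && python3 -m jog '0 0 0 0 -7;0 0 0 0 -7;0 0 0 0 -7;0 0 0 0 -7;0 0 0 0 -7;0 0 0 0 -7;0 0 0 0 -6.7;0 0 0 0 0;0 0 0 0 0'
cat >> h.py <<'E'
def wr(f,crop=None,s=1):
    st=robot.read_state(); c=snap("wrist",f,crop,s)
    T=np.eye(4);T[:3,:3]=R.from_rotvec(st["orientation"]).as_matrix();T[:3,3]=st["tool_pos"]
    c["pose"]=T@c["tool_from_camera"]; np.savez(f"pics/{f}.npz",**c); return c,T
E
python3 - <<'E'
from h import *
c,T=wr("w1");print(np.round(T,3).tolist())
E
```

```text
t: 0.98
tool_pos: [0.383, -0.1706, 0.3027]
orientation: [3.073, 0.651, 0.0]
force: [0.4, -0.1, 0.0]
opening: 0.093
gripper_force: 0.0
t: 1.73
tool_pos: [0.5086, 0.1681, 0.3024]
orientation: [3.073, 0.652, -0.0]
force: [0.3, -1.0, -0.2]
opening: 0.0929
gripper_force: 0.0
t: 2.48
tool_pos: [0.5083, 0.1659, 0.3025]
orientation: [-2.535, -1.856, 0.001]
force: [1.2, -1.1, 0.0]
opening: 0.0375
gripper_force: 0.0
[[0.302, 0.953, -0.0, 0.508], [0.953, -0.302, -0.0, 0.166], [-0.0, -0.0, -1.0, 0.302], [0.0, 0.0, 0.0, 1.0]]
```

View pics/w1.png

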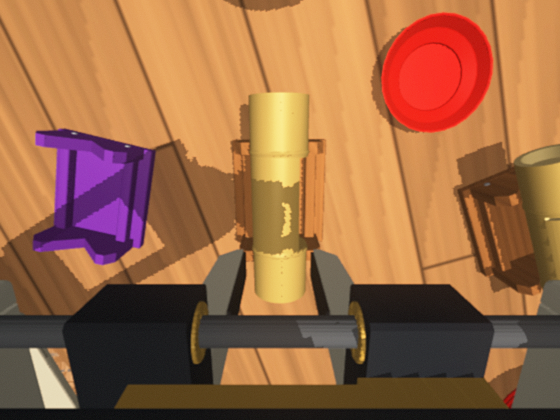

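The wrist view shows the tube running from (279,93) to (281,300), with end boards at rows ~145 and ~248. Its opening lies on the right (+x), with the window's upper edge at column ~302.

```bash
python3 - <<'E'
from h import *
c=dict(np.load("pics/w1.npz"))
e=[atz(c,279,93,.085),atz(c,281,300,.085)];d=e[0]-e[1];m=(e[0]+e[1])/2
print(np.round(e,4),"mid",m,np.linalg.norm(d),np.degrees(np.arctan2(d[1],d[0])))
for u,v in((233,142),(325,142),(233,246),(318,248)): print(np.round(atz(c,u,v,.07),4))
E
```

```text
[[0.5426 0.2675 0.085 ]
 [0.4808 0.0643 0.085 ]] mid [0.51171049 0.16589768 0.085     ] 0.21234376008294972 73.09447476391703
[0.4858 0.2393 0.07  ]
[0.5729 0.2117 0.07  ]
[0.4481 0.135  0.07  ]
[0.5361 0.1048 0.07  ]
```

```bash
python3 -m jog '0 .029 .0073 0 0;0 .029 .0073 0 0;0 0 0 .03 0;0 0 0 .03 0;0 0 0 .03 0;0 0 0 .014 0;0 0 0 0 0;0 0 0 0 0' 10 && python3 -m jog '0 0 0 .003 0;0 0 0 .0015 0;0 0 0 .0015 0;0 0 0 0 0'
```

```text
t: 3.2
tool_pos: [0.5392, 0.2167, 0.198]
orientation: [-2.533, -1.857, 0.003]
force: [0.1, 0.3, 0.6]
opening: 0.0003
gripper_force: 0.0
t: 3.53
tool_pos: [0.5401, 0.217, 0.1936]
orientation: [2.531, 1.86, 0.002]
force: [-0.4, 0.2, 0.6]
opening: 0.0005
gripper_force: 0.0
```

```bash
python3 -m jog '0 0 0 .0015 0;0 0 0 .0015 0;0 0 0 .001 0;0 0 0 0 0'; python3 -m jog '0 0 0 .001 0;0 0 0 0 0'
```

```text
t: 3.87
tool_pos: [0.5403, 0.2171, 0.1903]
orientation: [2.531, 1.86, 0.003]
force: [-2.9, -1.7, 8.7]
opening: 0.0004
gripper_force: 3.6
t: 4.03
tool_pos: [0.5404, 0.2172, 0.1901]
orientation: [2.531, 1.86, 0.004]
force: [-5.4, -0.5, 13.4]
opening: 0.0004
gripper_force: 5.7
```

```bash
python3 -m jog '0 0 -.003 0 0;0 0 -.003 0 0;0 0 -.003 0 0;0 0 -.003 0 0;0 0 0 0 0'; python3 -m jog '0 0 -.003 0 0;0 0 -.003 0 0;0 0 -.003 0 0;0 0 -.003 0 0;0 0 0 0 0'
python3 - <<'E'
from h import *
c=wr("w2")[0]; a=snap("scene","s2")
m=np.hstack([cv2.resize(c["color"][150:350,180:380,::-1],(400,400)),cv2.resize(a["color"][150:225,325:400,::-1],(400,400),interpolation=cv2.INTER_CUBIC)])
cv2.imwrite("pics/m2.png",m)
E
```

```text
t: 4.45
tool_pos: [0.5332, 0.2204, 0.1937]
orientation: [2.526, 1.856, 0.019]
force: [9.6, -5.2, 18.2]
opening: 0.0008
gripper_force: 9.8
t: 4.87
tool_pos: [0.5249, 0.2242, 0.1976]
orientation: [2.523, 1.853, 0.031]
force: [13.1, -6.7, 31.4]
opening: 0.0003
gripper_force: 15.8
```

View pics/m2.png

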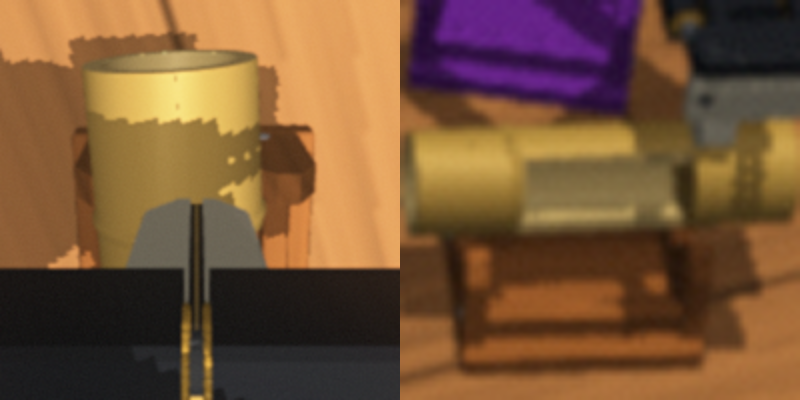

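The first stroke rolled the tube (the window edge moved up in the scene view), but the tool also rose. I'll lift and look before going on.

```bash
python3 -m jog '0 0 0 -.03 0;0 0 0 -.03 0;0 -.029 .003 -.03 0;0 -.029 .003 -.01 0;0 0 0 0 0;0 0 0 0 0'
python3 - <<'E'
from h import *
c,T=wr("w3"); a=snap("scene","s3");print(np.round(T,3).tolist())
m=np.hstack([cv2.resize(c["color"][70:330,180:380,::-1],(400,520)),cv2.resize(a["color"][150:240,325:400,::-1],(400,520),interpolation=cv2.INTER_CUBIC)])
cv2.imwrite("pics/m3.png",m)
E
```

```text
t: 5.47
tool_pos: [0.5057, 0.1661, 0.289]
orientation: [2.532, 1.857, 0.004]
force: [0.0, 0.1, 0.1]
opening: 0.0005
gripper_force: 0.0
[[0.3, 0.954, 0.003, 0.506], [0.954, -0.3, 0.001, 0.166], [0.001, 0.002, -1.0, 0.289], [0.0, 0.0, 0.0, 1.0]]
```

View pics/m3.png

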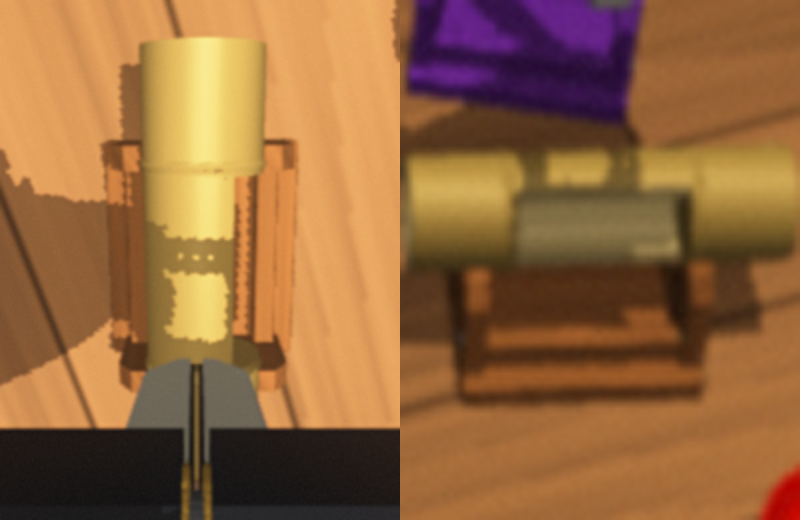

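The tube is seated, now rolled ~95°: the window's upper edge is at tile x≈235, ~15 mm right of the axis. Friction on top tends to make it climb the notch. Instead I'll pinch, with one finger on the outer -x side and the other inside the window against its upper edge, which gives a pure couple. The fingers will move down as it rolls.

```bash
python3 -m jog '.65 0 -.0045 0 0;.65 0 0 0 0;.65 0 0 0 0;.65 0 0 0 0;.65 0 0 0 0;.65 0 0 0 0;.65 0 0 .02 0;.65 0 0 .03 0;.65 0 0 0.02 0;.65 0 0 0 0' 4 && python3 -m jog '.65 0 0 .03 0;.65 0 0 .015 0;.65 0 0 .008 0;.65 0 0 0 0;.5 0 0 0 0;.48 0 0 0 0;.46 0 0 0 0;.46 0 0 0 0'
```

```text
t: 6.4
tool_pos: [0.4984, 0.1677, 0.2126]
orientation: [-2.529, -1.859, 0.011]
force: [-1.2, -0.8, -1.7]
opening: 0.0594
gripper_force: 0.0
t: 7.07
tool_pos: [0.5017, 0.1685, 0.166]
orientation: [2.531, 1.86, 0.003]
force: [1.2, -0.5, -0.1]
opening: 0.0436
gripper_force: 0.0
```

```bash
python3 -m jog '.43 0 0 0 0;.42 0 0 0 0' 5; python3 -m jog '.41 0 -.0005 .0018 0;.40 0 -.0005 .0018 0;.39 0 -.0005 .0018 0;.38 0 -.0005 .0018 0;0 0 0 0 0'
```

```text
t: 7.23
tool_pos: [0.5021, 0.1683, 0.1659]
orientation: [2.53, 1.86, 0.004]
force: [3.1, -0.3, 2.5]
opening: 0.0403
gripper_force: 4.9
t: 7.65
tool_pos: [0.5007, 0.1692, 0.1592]
orientation: [2.53, 1.859, 0.006]
force: [4.1, -1.3, 6.8]
opening: 0.0395
gripper_force: 5.0
```

```bash
python3 -m jog '.3 0 .001 0 0;.3 0 .0005 0 0;.3 0 0 0 0' 10; python3 -m jog '.3 0 -.0005 .0015 0;.3 0 -.0005 .0015 0;.3 0 -.0005 .0015 0;.3 0 -.0005 .0015 0;.3 0 0 0 0'
```

```text
t: 7.9
tool_pos: [0.5015, 0.1687, 0.1585]
orientation: [2.531, 1.86, 0.004]
force: [3.4, 0.4, 6.8]
opening: 0.0394
gripper_force: 10.0
t: 8.32
tool_pos: [0.5002, 0.1693, 0.1534]
orientation: [2.53, 1.859, 0.006]
force: [2.5, -0.4, 10.3]
opening: 0.0356
gripper_force: 10.0
```

Rolling now; the opening implies φ≈74°. I'll release, go back up 11 mm and regrasp for the next stroke.

```bash
python3 -m jog '.48 0 0 0 0;.48 0 0 0 0;.48 0 0 -.006 0;.48 0 0 -.006 0;.3 0 -.0005 0 0;.3 0 -.0005 0 0;.3 0 0 0 0' 10; python3 -m jog '.28 0 -.0005 .0015 0;.28 0 -.0005 .0015 0;.28 0 -.0005 .0015 0;.27 0 -.0005 .0015 0;.27 0 -.0005 .0015 0;.27 0 -.0005 .0015 0;.27 0 0 0 0'
```

```text
t: 8.9
tool_pos: [0.4983, 0.1695, 0.1642]
orientation: [2.53, 1.86, 0.003]
force: [1.9, -0.9, 4.8]
opening: 0.0344
gripper_force: 10.0
t: 9.48
tool_pos: [0.495, 0.1705, 0.1546]
orientation: [2.531, 1.861, 0.001]
force: [1.7, 1.4, 2.7]
opening: 0.0268
gripper_force: 10.0
```

```bash
python3 -m jog '.36 0 0 0 0;.36 0 0 0 0;.36 0 0 -.005 0;.36 0 0 -.005 0;.25 0 -.0005 0 0;.25 0 -.0005 0 0;.25 0 0 0 0' 10; python3 -m jog '.22 0 -.0006 .0015 0;.2 0 -.0006 .0015 0;.2 0 -.0006 .0015 0;.2 0 -.0006 .0015 0;.2 0 -.0006 .0015 0;.2 0 -.0006 .0015 0;.2 0 0 0 0'
```

```text
t: 10.07
tool_pos: [0.4942, 0.1706, 0.1651]
orientation: [2.531, 1.86, 0.002]
force: [0.4, -0.9, 4.0]
opening: 0.0261
gripper_force: 10.0
t: 10.65
tool_pos: [0.49, 0.1716, 0.1548]
orientation: [-2.531, -1.861, 0.001]
force: [1.3, -0.5, 0.1]
opening: 0.0188
gripper_force: 0.7
```

```bash
python3 -m jog '.27 0 0 0 0;.27 0 0 0 0;.27 0 0 -.005 0;.27 0 0 -.005 0;.2 0 -.0005 0 0;.18 0 -.0005 0 0;.18 0 0 0 0' 10; python3 -m jog '.15 0 -.0006 .0015 0;.13 0 -.0006 .0015 0;.12 0 -.0006 .0015 0;.115 0 -.0006 .0015 0;.115 0 -.0006 .0015 0;.115 0 0 .0015 0;.115 0 0 0 0'
```

```text
t: 11.23
tool_pos: [0.4897, 0.1721, 0.166]
orientation: [2.531, 1.86, 0.002]
force: [1.3, 0.6, 2.7]
opening: 0.0179
gripper_force: 10.0
t: 11.82
tool_pos: [0.4866, 0.1729, 0.1563]
orientation: [2.531, 1.861, 0.0]
force: [1.8, -1.5, 1.0]
opening: 0.0107
gripper_force: 2.1
```

Opening of 10.7 mm means φ≈1°. Release, rise, centre over the tube and look.

```bash
python3 -m jog '.22 0 0 0 0;.22 0 0 0 0;.22 0 0 -.02 0;.22 0 0 -.04 0;.22 0 .011 -.04 0;.22 0 .011 -.035 0;.22 0 0 0 0;.22 0 0 0 0' 10
python3 - <<'E'
from h import *
c,T=wr("w4"); a=snap("scene","s4");print(np.round(T,4).tolist())
m=np.hstack([cv2.resize(c["color"][70:330,180:380,::-1],(460,598)),cv2.resize(a["color"][150:240,330:380,::-1],(330,598),interpolation=cv2.INTER_CUBIC)])
cv2.imwrite("pics/m4.png",m)
E
```

```text
t: 12.48
tool_pos: [0.509, 0.1664, 0.2943]
orientation: [2.53, 1.859, 0.007]
force: [-0.3, 0.4, -0.6]
opening: 0.0206
gripper_force: 0.0
[[0.2989, 0.9543, 0.005, 0.509], [0.9543, -0.2989, 0.0013, 0.1664], [0.0027, 0.0044, -1.0, 0.2943], [0.0, 0.0, 0.0, 1.0]]
```

View pics/m4.png

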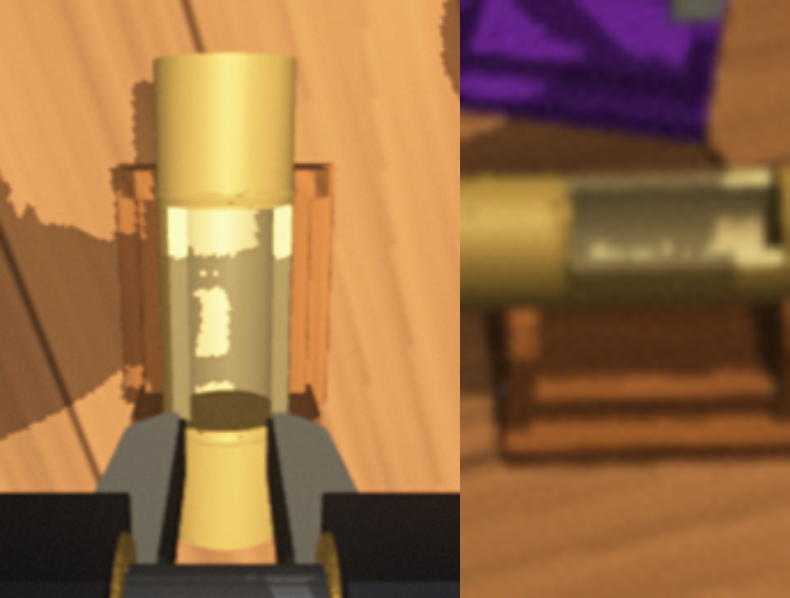

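The opening is nearly up: ledges at tile x 167–187 and 273–292, centred ~230, against a tube axis at ~226. That leaves a few degrees of roll. I'll level it by pressing both spread fingertips down on both ledges.

```bash
python3 - <<'E'
from h import *
c=dict(np.load("pics/w4.npz"))
f=atz(c,280,160,.093);n=atz(c,280,256,.108);print(f,n,(f+n)/2,np.linalg.norm((f-n)[:2]))
E
python3 -m jog '.42 0 0 .03 0;.42 0 0 .03 0;.42 0 0 .03 0;.42 0 0 .018 0;.42 0 0 .004 0;.42 0 0 0 0' 20; python3 -m jog '.42 0 0 .0015 0;.42 0 0 .0015 0;.42 0 0 .0015 0;.42 0 0 0 0'
```

```text
[0.52746385 0.21240362 0.093     ] [0.50122929 0.12852942 0.108     ] [0.51434657 0.17046652 0.1005    ] 0.08788136197691891
t: 13.08
tool_pos: [0.5049, 0.1659, 0.1759]
orientation: [-2.529, -1.859, 0.01]
force: [-1.6, 0.8, 0.2]
opening: 0.0392
gripper_force: 0.7
t: 13.42
tool_pos: [0.5057, 0.1662, 0.1758]
orientation: [-2.529, -1.86, 0.007]
force: [-14.7, -3.1, 8.6]
opening: 0.0395
gripper_force: 7.8
```

```bash
python3 -m jog '.42 0 0 -.004 0;.42 0 0 -.004 0;.44 0 .0015 0 0;.44 0 .0015 0 0;.44 0 0 0 0;.44 0 0 0 0'; python3 -m jog '.44 0 0 .003 0;.44 0 0 .003 0;.44 0 0 .0015 0;.44 0 0 0 0';python3 -m jog '.44 0 0 .0015 0;.44 0 0 .0015 0;.44 0 0 0 0'
```

```text
t: 13.92
tool_pos: [0.5107, 0.1654, 0.1832]
orientation: [2.531, 1.86, 0.001]
force: [-1.0, -0.7, 0.8]
opening: 0.0408
gripper_force: 0.0
t: 14.25
tool_pos: [0.5112, 0.1656, 0.1802]
orientation: [2.53, 1.861, 0.003]
force: [-16.3, -4.7, 40.2]
opening: 0.0414
gripper_force: 19.4
t: 14.5
tool_pos: [0.5113, 0.1657, 0.1799]
orientation: [2.53, 1.861, 0.003]
force: [-27.2, -7.3, 61.7]
opening: 0.0415
gripper_force: 29.9
```

```bash
python3 -m jog '.44 0 0 -.01 0;.44 0 0 -.03 0;.44 0 0 -.04 0;.44 0 0 -.035 0;.44 0 0 0 0;.44 0 0 0 0;.44 0 0 0 0;.44 0 0 0 0'
python3 - <<'E'
from h import *
c,T=wr("w5"); print(np.round(T,4).tolist())
cv2.imwrite("pics/m5.png",cv2.resize(c["color"][80:330,190:370,::-1],(432,600),interpolation=cv2.INTER_CUBIC))
E
```

```text
t: 15.17
tool_pos: [0.5096, 0.1652, 0.2854]
orientation: [-2.53, -1.86, 0.004]
force: [0.7, -0.7, -1.3]
opening: 0.0411
gripper_force: 0.0
[[0.2984, 0.9544, -0.0029, 0.5096], [0.9544, -0.2984, -0.0007, 0.1652], [-0.0015, -0.0026, -1.0, 0.2854], [0.0, 0.0, 0.0, 1.0]]
```

View pics/m5.png

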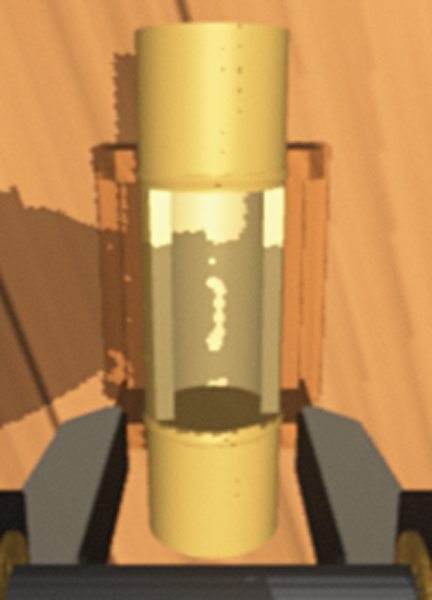

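The window is centred at tile x≈216.5 and the tube at ≈213.5, so ~+5° of roll remains: loading the arm dragged the tips sideways. I'll correct with one more short pinch stroke to ~9.4 mm opening.

```bash
python3 -m jog '.22 0 -.012 0 0;.22 0 -.0112 0 0;.22 0 0 .02 0;.22 0 0 .03 0;.22 0 0 .03 0;.22 0 0 .03 0;.22 0 0 .0154 0;.22 0 0 0 0' 10; python3 -m jog '.16 0 0 0 0;.13 0 0 0 0;.12 0 0 0 0;.12 0 0 0 0;.12 0 0 0 0'; python3 -m jog '.11 0 -.0003 .0012 0;.105 0 -.0003 .0012 0;.1 0 0 .0012 0;.1 0 0 0 0;.1 0 0 0 0'
```

```text
t: 15.88
tool_pos: [0.4846, 0.1716, 0.1565]
orientation: [-2.528, -1.859, 0.013]
force: [0.2, -1.6, -1.1]
opening: 0.0206
gripper_force: 0.6
t: 16.3
tool_pos: [0.4889, 0.1727, 0.1636]
orientation: [2.531, 1.86, 0.003]
force: [-2.4, 0.7, 5.1]
opening: 0.0113
gripper_force: 4.6
t: 16.72
tool_pos: [0.4884, 0.1731, 0.1606]
orientation: [2.531, 1.861, 0.004]
force: [-5.7, 1.8, 12.4]
opening: 0.0105
gripper_force: 10.0
```

```bash
python3 -m jog '.1 0 -.001 .0008 0;.1 0 -.0005 .0008 0;.1 0 0 .0008 0;.1 0 0 0 0'; python3 -m jog '.24 0 0 0 0;.24 0 0 0 0;.24 0 0 -.01 0;.24 0 0 -.04 0;.3 0 .0122 -.04 0;.44 0 .012 -.033 0;.44 0 0 0 0;.44 0 0 0 0;.44 0 0 0 0;.44 0 0 0 0'
python3 - <<'E'
from h import *
c,T=wr("w6"); print(np.round(T,4).tolist())
cv2.imwrite("pics/m6.png",cv2.resize(c["color"][80:280,220:340,::-1],(360*1,600),interpolation=cv2.INTER_CUBIC))
E
```

```text
t: 17.05
tool_pos: [0.4868, 0.173, 0.1565]
orientation: [2.531, 1.86, 0.002]
force: [2.1, -0.9, 1.7]
opening: 0.0093
gripper_force: 1.1
t: 17.88
tool_pos: [0.5082, 0.1656, 0.277]
orientation: [-2.53, -1.86, 0.005]
force: [-0.7, 0.6, -0.2]
opening: 0.041
gripper_force: 0.0
[[0.2983, 0.9545, -0.0033, 0.5082], [0.9545, -0.2983, -0.0007, 0.1656], [-0.0016, -0.003, -1.0, 0.277], [0.0, 0.0, 0.0, 1.0]]
```

View pics/m6.png

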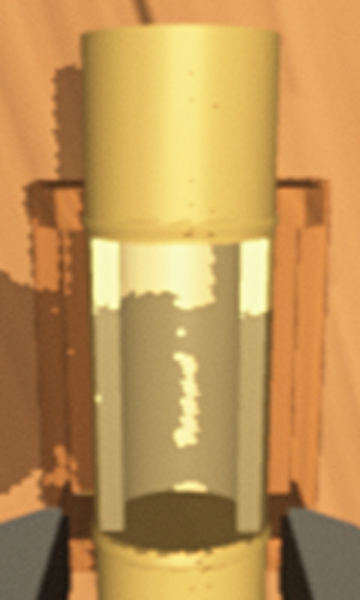

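The ledges are now at tile x 91–121 and 240–270, centred 180.5, against the tube axis at 180. The opening faces up within ~1°. Next, the lid.

```bash
python3 -m jog '.44 -.0384 .0117 0 0;.44 -.0384 .0117 0 0;.44 -.0384 .0117 0 0;.44 -.0384 .0117 0 0;.44 -.0384 .0117 0 0;.44 -.0384 .0117 0 0;.44 -.0384 .0117 0 0;.44 -.0384 .0117 0 0;.44 -.0384 .0117 0 0;.44 -.0384 .0117 0 0' && python3 -m jog '.44 0 0 0 7;.44 0 0 0 7;.44 0 0 0 7;.44 0 0 0 1;.44 0 0 0 0;.44 0 0 0 0;.44 0 0 0 0;.44 0 0 0 0'
python3 - <<'E'
from h import *
c=dict(np.load("pics/w6.npz"))
f=atz(c,220+180.5/3,80+242/3,.093);n=atz(c,220+180.5/3,80+530/3,.093);d=f-n
print("win",f,n,(f+n)/2,np.linalg.norm(d),np.degrees(np.arctan2(d[1],d[0])))
c,T=wr("w7"); print(np.round(T,4).tolist())
for p in ((.505,-.236,.05),): print(proj(c,p))
cv2.imwrite("pics/m7.png",cv2.resize(c["color"][100:300,178:378,::-1],(600,600),interpolation=cv2.INTER_CUBIC))
E
```

```text
t: 18.77
tool_pos: [0.5052, -0.237, 0.2772]
orientation: [-2.529, -1.859, 0.002]
force: [-0.4, 0.2, 0.6]
opening: 0.041
gripper_force: 0.0
t: 19.43
tool_pos: [0.5064, -0.2353, 0.2787]
orientation: [-2.838, -1.347, 0.0]
force: [0.0, 0.1, -0.2]
opening: 0.0408
gripper_force: 0.0
win [0.52538493 0.2124377  0.093     ] [0.49907677 0.12754908 0.093     ] [0.51223085 0.16999339 0.093     ] 0.08887179928352013 72.78106703513293
[[0.6323, 0.7747, -0.0002, 0.5064], [0.7747, -0.6323, 0.0002, -0.2353], [-0.0, -0.0003, -1.0, 0.2787], [0.0, 0.0, 0.0, 1.0]]
[276.80557739 206.2877931 ]
```

View pics/m7.png

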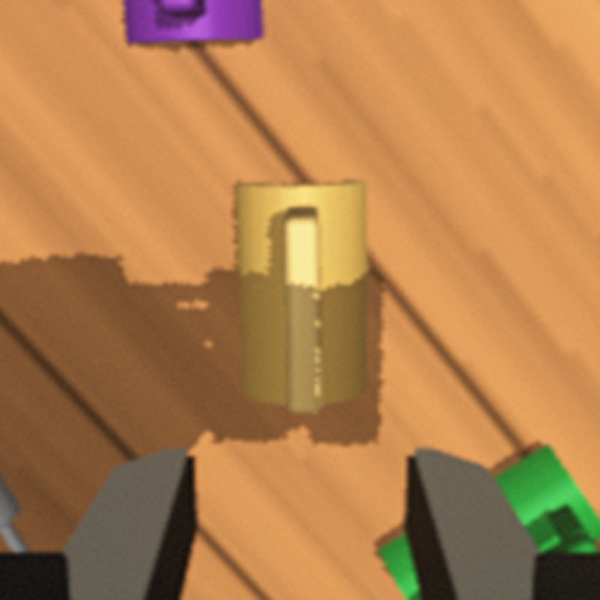

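The lid is right below: its bar top runs from tile (302,218) to (304,411), parallel to the tool's x axis. That leaves only a small shift to compute.

```bash
python3 - <<'E'
from h import *
c=dict(np.load("pics/w7.npz"))
e=[atz(c,178+302/3,100+218/3,.054),atz(c,178+304/3,100+411/3,.054)];d=e[0]-e[1];m=(e[0]+e[1])/2
print(e,m,np.linalg.norm(d),np.degrees(np.arctan2(d[1],d[0])))
q=[atz(c,178+301/3,100+183/3,.012)]
s=robot.read_state();Rm=R.from_rotvec(s["orientation"]).as_matrix()
print("tool shift",Rm.T@(m-s["tool_pos"]),s["tool_pos"], "rim far",Rm.T@(q[0]-m))
E
```

```text
[array([ 0.52897076, -0.20962615,  0.054     ]), array([ 0.48652936, -0.26284419,  0.054     ])] [ 0.50775006 -0.23623517  0.054     ] 0.06806931495409335 51.42763691380238
tool shift [0.00023588 0.00155301 0.22482144] [ 0.5064092  -0.23543482  0.27882151] rim far [ 0.04094526 -0.00071592  0.04199871]
```

```bash
python3 -m jog '.44 0 .0015 .02 -.6;.44 0 0 .035 0;.44 0 0 .035 0;.44 0 0 .035 0;.44 0 0 .025 0;.44 0 0 .0148 0;.44 0 0 0 0;.44 0 0 0 0;.44 0 0 0 0' 15; python3 -m jog '.05 0 0 0 0;.05 0 0 0 0;.05 0 0 0 0;.05 0 0 0 0;.05 0 0 0 0;.05 0 0 0 0;.05 0 0 0 0'
```

```text
t: 20.23
tool_pos: [0.5084, -0.2371, 0.1157]
orientation: [2.831, 1.358, 0.002]
force: [-0.4, -0.5, 0.2]
opening: 0.0415
gripper_force: 0.0
t: 20.82
tool_pos: [0.5077, -0.2367, 0.1144]
orientation: [2.832, 1.358, 0.0]
force: [-0.8, -0.0, 3.5]
opening: 0.0116
gripper_force: 15.0
```

```bash
python3 -m jog '.05 0 0 -.01 0;.05 0 0 -.03 0;.05 0 0 -.04 0;.05 0 0 -.04 0;.05 0 0 -.03 0;.05 0 0 -.01 0;.05 0 0 0 0' 25 && python3 -m jog '.05 .032 -.025 0 0;.05 .032 -.025 0 0;.05 .032 -.025 0 0;.05 .032 -.025 0 0;.05 .032 -.025 0 0;.05 .032 -.025 0 0;.05 .032 -.025 0 0;.05 .032 -.025 0 0;.05 .032 -.025 0 0;.05 .0323 -.025 0 0' && python3 -m jog '.05 0 0 0 -6;.05 0 0 0 -6;.05 0 0 0 -6;.05 0 0 0 -3.4;.05 0 0 0 0;.05 0 0 0 0;.05 0 0 0 0;.05 0 0 0 0;.05 0 0 0 0'
python3 - <<'E'
from h import *
c,T=wr("w8"); a=snap("scene","s8"); b=snap("side","d8"); print(np.round(T,4).tolist())
t=np.array([.5122,.17]); u=np.array([np.cos(np.radians(72.78)),np.sin(np.radians(72.78))]); d=t-T[:2,3]-.0004*T[:2,0]
print("tool dx,dy",d@T[:2,0],d@T[:2,1],"yaw",np.degrees(np.arctan2(T[1,0],T[0,0])))
E
```

```text
t: 21.4
tool_pos: [0.509, -0.2375, 0.2787]
orientation: [2.827, 1.356, 0.006]
force: [-0.0, -0.6, -0.4]
opening: 0.0118
gripper_force: 25.0
t: 22.23
tool_pos: [0.5116, 0.1714, 0.2714]
orientation: [-2.832, -1.358, 0.006]
force: [0.2, -0.0, -1.6]
opening: 0.0118
gripper_force: 25.0
t: 22.98
tool_pos: [0.513, 0.1695, 0.2737]
orientation: [-2.532, -1.859, 0.001]
force: [-0.6, -0.4, -0.4]
opening: 0.0118
gripper_force: 25.0
[[0.2997, 0.954, -0.0005, 0.513], [0.954, -0.2997, -0.0001, 0.1695], [-0.0002, -0.0005, -1.0, 0.2737], [0.0, 0.0, 0.0, 1.0]]
tool dx,dy -0.00015041900935573607 -0.0009574712486566466 yaw 72.5629549345333
```

```bash
python3 - <<'E'
from h import *
for n in ("w6","w8"):
    c=dict(np.load(f"pics/{n}.npz")); im=cv2.cvtColor(c["color"],cv2.COLOR_RGB2LAB).astype(float)
    print(n,c["intrinsics"][0,2],np.round(c["tool_from_camera"][1],4))
    for r in (92,96,100,104,108,115,150,180,200,220,240,250):
        g=np.abs(np.gradient(cv2.GaussianBlur(im,(1,5),0)[r,220:340],axis=0)).sum(1)
        p=[(220+i,int(g[i])) for i in range(1,119) if g[i]>g[i-1] and g[i]>=g[i+1] and g[i]>14]
        print(r,p)
E
```

```text
w6 277.8628559538788 [ 1.0e+00  4.0e-04 -3.0e-04  1.1e-03]
92 [(246, 26), (313, 19)]
96 [(246, 30), (313, 21)]
100 [(247, 26), (313, 21)]
104 [(238, 31), (313, 21)]
108 [(238, 33), (248, 15), (313, 21)]
115 [(238, 34), (248, 15), (313, 20)]
150 [(228, 35), (238, 33), (246, 30), (249, 18), (310, 14), (312, 23), (321, 28), (327, 20), (330, 18)]
180 [(250, 72), (260, 52), (278, 32), (291, 23), (299, 57), (309, 52), (319, 14), (327, 15), (329, 17)]
200 [(251, 35), (260, 20), (279, 23), (285, 32), (300, 15), (308, 34), (310, 42), (326, 14), (328, 17)]
220 [(252, 34), (260, 23), (280, 32), (285, 35), (299, 15), (307, 36), (310, 40), (327, 14)]
240 [(227, 23), (232, 31), (241, 30), (243, 26), (246, 22), (252, 33), (260, 19), (299, 16), (307, 34), (309, 43), (316, 30), (318, 22), (326, 16)]
250 [(240, 26), (252, 41), (261, 38), (298, 35), (307, 33), (316, 21), (322, 14), (325, 18)]
w8 277.8628559538788 [ 1.0e+00  4.0e-04 -3.0e-04  1.1e-03]
92 [(262, 26), (266, 25)]
96 []
100 [(241, 33), (308, 16)]
104 [(241, 27), (308, 18)]
108 [(234, 24), (243, 14), (308, 21)]
115 [(234, 34), (243, 15), (308, 25)]
150 [(224, 42), (233, 25), (241, 26), (244, 19), (306, 17), (308, 22), (317, 19), (323, 24)]
180 [(246, 37), (254, 25), (277, 31), (287, 27), (295, 49), (304, 56), (309, 33)]
200 [(237, 31), (325, 14)]
220 [(238, 17), (266, 22), (289, 20), (313, 15), (315, 35), (322, 15), (324, 17)]
240 [(226, 15), (230, 26), (234, 30), (238, 30), (290, 14), (298, 33), (323, 15)]
250 [(229, 37), (236, 20), (239, 30), (303, 34), (314, 41), (317, 42), (323, 18)]
```

The relative columns in the wrist image (window ~274.8, held lid ~277) agree with the pinch contact: the window lies ~2.2 mm to -y of the tool. I'll shift and descend to just above the ledges.

```bash
python3 -m jog '.05 0 -.0022 .02 0;.05 0 0 .02 0;.05 0 0 .015 0;.05 0 0 .008 0;.05 0 0 0 0;.05 0 0 0 0;.05 0 0 0 0' && python3 -m jog '.05 0 0 .002 0;.05 0 0 .002 0;.05 0 0 .001 0;.05 0 0 0 0;.05 0 0 0 0'
python3 - <<'E'
from h import *
c,T=wr("w9"); im=cv2.cvtColor(c["color"],cv2.COLOR_RGB2LAB).astype(float)
print(T[:3,3])
for r in (96,104,115,125,135,145,155,165,175,200):
        g=np.abs(np.gradient(cv2.GaussianBlur(im,(1,5),0)[r,220:340],axis=0)).sum(1)
        print(r,[(220+i,int(g[i])) for i in range(1,119) if g[i]>g[i-1] and g[i]>=g[i+1] and g[i]>14])
E
```

```text
t: 23.72
tool_pos: [0.5117, 0.1704, 0.2124]
orientation: [2.531, 1.86, 0.003]
force: [-0.7, 0.9, -0.6]
opening: 0.0119
gripper_force: 25.0
t: 24.13
tool_pos: [0.511, 0.1703, 0.2061]
orientation: [2.531, 1.861, 0.0]
force: [0.2, 0.2, -1.3]
opening: 0.0118
gripper_force: 25.0
[0.51102658 0.17027362 0.20612673]
96 [(232, 30), (322, 25)]
104 [(226, 24), (322, 23)]
115 [(225, 31), (322, 19)]
125 [(226, 33), (321, 23)]
135 [(227, 32), (321, 25)]
145 [(227, 27), (320, 22)]
155 [(235, 25), (320, 27)]
165 [(223, 34), (234, 30), (237, 16), (320, 22), (332, 28)]
175 [(228, 21), (236, 14), (320, 19), (326, 14), (328, 16)]
200 [(237, 27), (318, 27), (326, 37)]
```

```bash
python3 -m jog '.05 0 0 .0015 0;.05 0 0 .0015 0;.05 0 0 0 0;.05 0 0 0 0'; python3 -m jog '.05 0 0 .0015 0;.05 0 0 .0015 0;.05 0 0 0 0;.05 0 0 0 0'
```

```text
t: 24.52
tool_pos: [0.5109, 0.1703, 0.2029]
orientation: [-2.531, -1.861, 0.001]
force: [0.4, -0.6, -0.6]
opening: 0.0113
gripper_force: 25.0
t: 24.85
tool_pos: [0.5111, 0.1703, 0.2001]
orientation: [2.531, 1.861, 0.0]
force: [-1.0, 0.2, -0.8]
opening: 0.0118
gripper_force: 25.0
```

Cleats have entered without force. The last stretch now.

```bash
python3 -m jog '.05 0 0 .001 0;.05 0 0 .001 0;.05 0 0 0 0;.05 0 0 0 0'; python3 -m jog '.05 0 0 .001 0;.05 0 0 .0005 0;.05 0 0 0 0;.05 0 0 0 0'
```

```text
t: 25.18
tool_pos: [0.5114, 0.1703, 0.1992]
orientation: [2.531, 1.86, 0.002]
force: [-2.4, -0.4, 7.2]
opening: 0.0117
gripper_force: 25.0
t: 25.52
tool_pos: [0.5117, 0.1703, 0.1992]
orientation: [2.53, 1.86, 0.003]
force: [-7.1, -2.7, 18.4]
opening: 0.0116
gripper_force: 25.0
```

```bash
python3 -m jog '.05 0 0 -.001 0;.05 0 0 -.001 0;.05 0 0 0 0;.2 0 0 0 0;.3 0 0 0 0;.35 0 0 0 0;.35 0 0 0 0;.35 0 0 0 0'; python3 -m jog '.35 0 0 -.01 0;.35 0 0 -.03 0;.35 0 0 -.04 0;.35 0 0 -.04 0;.35 0 0 0 0;.35 0 0 0 0;.35 0 0 0 0'
python3 - <<'E'
from h import *
c,T=wr("w10"); a=snap("scene","s10"); b=snap("side","d10"); print(T[:3,3],T[:2,2])
im=cv2.cvtColor(c["color"],cv2.COLOR_RGB2LAB).astype(float)
for r in (80,90,100,110,120,130,140,150,160,170,180,190,200,210,220,230,240):
        g=np.abs(np.gradient(cv2.GaussianBlur(im,(1,5),0)[r,220:340],axis=0)).sum(1)
        print(r,[(220+i,int(g[i])) for i in range(1,119) if g[i]>g[i-1] and g[i]>=g[i+1] and g[i]>14])
# predicted bar ends if home
t=np.array([.5122,.17]);u=np.array([.296,.955])
for s in(-.035,.035): print(proj(c,[*(t+s*u),.139]))
for n,o in(("s10","s0"),("d10","d0")):
    A=cv2.imread(f"pics/{n}.png");B=cv2.imread(f"pics/{o}.png");D=(cv2.absdiff(A,B).max(2)>40).astype(np.uint8)
    k,_,st,_=cv2.connectedComponentsWithStats(cv2.morphologyEx(D,cv2.MORPH_OPEN,np.ones((3,3),np.uint8)));print(n,[x.tolist() for x in st[1:] if x[4]>15])
E
```

```text
t: 26.18
tool_pos: [0.5109, 0.1703, 0.1982]
orientation: [-2.531, -1.861, 0.001]
force: [0.0, 0.4, -0.0]
opening: 0.0323
gripper_force: 0.0
t: 26.77
tool_pos: [0.5111, 0.1703, 0.319]
orientation: [2.531, 1.86, 0.001]
force: [-0.2, 0.0, -0.5]
opening: 0.0323
gripper_force: 0.0
[0.5110859  0.17028981 0.3189767 ] [0.00080868 0.00017878]
80 [(261, 28), (264, 27)]
90 [(264, 28), (267, 29)]
100 []
110 [(240, 31), (306, 24)]
120 [(240, 35), (250, 17), (306, 23)]
130 [(241, 30), (251, 16), (305, 21)]
140 [(241, 26), (251, 16), (305, 24)]
150 [(232, 33), (241, 36), (248, 32), (251, 20), (303, 15), (306, 25), (314, 28), (319, 25)]
160 [(232, 26), (235, 21), (241, 25), (245, 15), (252, 40), (303, 31), (305, 21), (322, 16)]
170 [(222, 14), (233, 25), (243, 15), (252, 20), (303, 26), (311, 14), (313, 15), (322, 17)]
180 [(273, 18), (285, 26), (289, 30), (304, 36)]
190 [(273, 14), (284, 24), (304, 40), (321, 16)]
200 [(304, 45), (321, 16)]
210 [(281, 21), (286, 31), (304, 39)]
220 [(233, 23), (236, 42), (303, 34)]
230 [(223, 16), (226, 15), (235, 26), (243, 22), (247, 19), (303, 39), (320, 14)]
24
[... 900 characters left out ...]
, 6, 14, 61], [265, 12, 4, 11, 38], [395, 23, 27, 8, 127], [394, 32, 26, 7, 116], [404, 41, 131, 195, 10742], [380, 43, 51, 31, 525], [455, 42, 4, 5, 18], [519, 45, 4, 5, 18], [532, 47, 4, 6, 18], [276, 49, 4, 5, 18], [503, 51, 12, 9, 45], [390, 69, 6, 15, 69], [244, 98, 108, 126, 5131], [494, 98, 19, 13, 118], [519, 100, 41, 26, 505], [391, 102, 4, 6, 21], [507, 112, 4, 6, 19], [512, 119, 9, 13, 71], [398, 143, 14, 9, 91], [528, 149, 26, 20, 251], [282, 247, 28, 33, 444], [549, 251, 11, 12, 95], [448, 259, 45, 27, 711], [401, 287, 159, 55, 3780], [342, 291, 43, 50, 1186], [522, 290, 38, 10, 248], [310, 293, 12, 20, 86], [315, 294, 26, 47, 700], [376, 315, 43, 18, 310], [418, 322, 7, 7, 36]]
```

```bash
python3 -c "
from plant import robot
print(robot.close_job())"
```

```text
the job is handed in; nothing more can be done
None
```

I rolled the tube in its cradle until the opening faced up (within about 1°), laid the bamboo lid fully down in it, let go, and handed the job in at about 27 s. An image comparison showed the finished tube, dish and spoon unmoved, but the tube rode up the notch by several millimetres during the first rolling stroke.

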